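# Present the check ball to the open check valve on its lipped pan

### The job

Without touching the clean red check ball, pick the steel pan up by its black handle and turn it a quarter turn, keeping it level with the ball resting in the middle of the dish, so that its pouring lip points straight into the open service port of the blue check valve. Finish while still holding the pan by its handle: level and still, the tip of the lip centred over the mouth of the port and about 3 cm above the mouth's centre, ready to tip the ball in. Do not knock the valve, and leave the other things on the bench where they lie.

Things in the scene. Friction and masses are not known exactly. Their poses are not given: they have to be found in the camera images.
- pan_handle (a point): Grip point of the loose pan: centre of the black handle's section, 107 mm from the dish's axis, 40 mm above the foot. Handle: level bar 16 mm wide, 18 mm high, running along the pan's -x from 82 to 186 mm from the dish's axis. Pan axes: z up, handle to -x, pouring lip to -y. At the start the pan stands about a quarter turn anticlockwise (from above) of where it must finish.
- pan_lip (a point): Tip of the pan's pouring lip, a straight channel 56 mm wide, cheeks 9 mm high, standing 30 mm out from the rim: middle of the tip edge on the channel floor, 100 mm from the dish's axis along the pan's -y, 23 mm above the foot. Pan axes.
- pan_center (a point): Lowest point of the dish's inside, on its axis, 6 mm above the foot. The pan is a shallow round stainless dish, 141 mm diameter, rim 23 mm above its flat foot (70 mm wide), 0.15 to 0.23 kg, standing on the bench; its inside is a spherical hollow of 140 mm radius. With the ball in, it balances about 24 mm from the axis towards the handle: grip it firmly. Pan axes.
- ball_center (a point): Centre of the loose red rubber-covered check ball, 40 mm diameter, 50 g, at rest in the middle of the dish; it rolls easily.
- valve_port (a point): Mouth centre of the blue valve's open service port: a 58 mm hole in a square 84 mm flange facing midway between the valve's +y and +z, 71 mm from the valve's upright axis, 156 mm above the bench. The flange's upper edge is 30 mm higher and 30 mm nearer that axis. Valve axes. A lip pointing straight into the port points along the valve's -y; the pan's axes are then parallel to the valve's.
- valve: The blue check valve, 196 mm tall, upright in a grey drill-press vice bolted to the bench (vice 105 mm wide along y, reaching 80 mm to -x and 165 mm to +x). Origin on the bench under the valve's upright axis; z up, the port leans out to +y.
- cover: Loose bystander: the valve's blue square cover plate, 84 x 84 x 10 mm with a round boss 7 mm high, lying on the bench; origin at the centre of its underside.
- paste_jar: Loose bystander: small jar with a yellow cap, 60 mm diameter, 72 mm tall, standing; origin at the centre of its underside.
- spanner: Loose bystander: steel spanner 200 mm long lying flat (along its x), 8 mm thick; origin at its middle on the bench.
- gasket: Loose bystander: black rubber ring gasket, 82 mm outside, 60 mm inside, 5 mm thick, lying flat; origin at the centre of its underside.
There are look-alikes about, which are no part of the job. There is more than one size of the part that bears ball_center; the job needs the largest.

How it is judged:
By the outcome, as a careful person would: the job done as asked, in the order asked, and still so for the second after the job is handed in, while the arm keeps its last pose, push and grip.
It also fails if it takes over 48 s, if anything falls off the work surface, if the arm or the gripper's body presses on something with over 40 N, if the wrist force passes 120 N, or if a joint passes its speed limit or range.

### The arm

A 6-joint arm with a two-finger parallel gripper is mounted at the origin on the work surface. World frame = base frame: x ahead of the robot, y to its left, z up, the work surface at z = 0. Lengths are in m, angles in rad, forces in N, time in s.
With the tool pointing down it reaches from about 0.3 to 0.875 m from the base axis. Payload 6.4 kg.
Tool frame: the origin (TCP) lies midway between the tips of the shut fingers; the grasp point (between the pads) lies r.grip_depth behind it (r.grip_depth is the distance from the TCP to the grasp point, in m); y points along the fingers, z is the direction in which the jaws open and shut, and the axes are right-handed (so a half turn about y gives the same grasp; the last joint's range is limited). The gripper opens to 85 mm and grips with 20 to 120 N. Pads are 22 mm wide; open, the fingers measure 114 mm over their backs; the gripper's body (76 mm by 85 mm) begins 54 mm behind the grasp point. The pads swing forward as they close: fully open they stand 13 mm farther back than shut.
Start: joints at [1.036, 0.181, 1.607, -0, 1.354, -0.206], TCP at [0.186, 0.544, 0.231] pointing down, gripper open.
Joint ranges: [-2.99, 2.99], [-0.89, 2.07], [0.3, 2.58], [-1.14, 4.28], [0, 2.63], [-3.12, 3.12]. Speed limits (rad/s): [2.57, 2.57, 3.01, 3.14, 3.14, 3.14].

### API

Orientations are given as [roll, pitch, yaw] about the fixed x, y, z axes, in that order (R = Rz(yaw) Ry(pitch) Rx(roll)).
In Python, from rig import get_obs, viewer, ticket, r gives the robot as it stands. The module is installed in compiled form; this text tells all that it offers.
- The arm moves only by the tool jog_arm, never from a script. Its argument "plan" is a list of rows, each an object of numbers: "dx", "dy", "dz": the shift along the tool's x, y, z in cm; "ax", "ay", "az": the turn, a rotation vector about the tool's x, y, z in degrees; "fingers": the finger opening in cm, from 0 to 8.54. A call has exactly 8 rows; each row is the pose to reach, as a shift and turn from the pose commanded when the call began, along the tool's axes at that moment; what a row does not reach only later rows make up. A row lasts 1/8 s, in which the tool goes at most 62.5 mm and 10.7 degrees, less where a joint would pass 70% of its speed; a pose out of reach is approached as far as the arm can. A call with a gripper value outside its range is refused whole. The fingers move at their own pace and stop on an object; the grip force is fixed at half the most. Time passes only in rows, so rows that repeat a pose let the fingers close, or fill a call up. It gives the time, the measured TCP pose, the force and the opening at its end, in the units of the state.
- get_obs(): the state, without advancing time (a new reading comes with each control period).
- viewer.camera(name): name is "scene" or "top"; returns the picture (480x640x3 uint8, red, green, blue); there is no depth.
- viewer.get_calibration(name): a dict with "K" (3x3 intrinsics, pixels), "R" (3x3) and "t" (3): a world point X has camera coordinates R X + t. Camera axes: x right, y down, z forward; pixel columns grow to the right and rows downward; lengths in m; the calibration is good to about 2 mm. A picture is of the moment at which its call begins. get_calibration takes no time and is no camera call.
- ticket.hand_in(): hands the job in, once; it reports no verdict.
The state is a dict: "clock": time; "qpos": joint angles; "joint_vel": joint speeds; "joint_efforts": joint torques, N m; "tcp_pos": TCP position; "eef_rot": TCP orientation; "ft_force": force on the tool from outside, world axes, zero at the start; "moment": the same for the moment, N m; "grip_width": finger opening in m.
Only numpy, scipy, OpenCV 4.12 (cv2) and the standard library are available. Lean on these libraries where they do the work, as an engineer would, in place of code of your own. Each camera call takes 0.05 s, during which the arm holds its last target. There are 200 camera calls.

## Working session

There is one attempt and no reset: what is moved stays moved. The work goes in short steps, Python scripts to look and compute and a tool call to move; the robot and the scene stay as the last step left them, time stands still between calls to the robot, and variables do not carry over. Pictures are saved under pics/ and viewed, about 8 in all and at most 12, crops included, and the job is handed in when it is done.

Besides the shell and the picture viewer there is one more tool, called after "Emit:" as name(argument=value, ...), one argument or row to a line, values as JSON. jog_arm: Moves the arm, as the interface text tells. Its arguments: {"type":"object","properties":{"plan":{"type":"array","items":{"type":"object","properties":{"dx":{"type":"number"},"dy":{"type":"number"},"dz":{"type":"number"},"ax":{"type":"number"},"ay":{"type":"number"},"az":{"type":"number"},"fingers":{"type":"number"}}}}},"required":["plan"]}

```bash
mkdir -p pics; python3 - <<'E'
from rig import get_obs, viewer, ticket, r
import cv2
for n in("scene","top"):
    im=viewer.camera(n); cv2.imwrite(f"pics/{n}0.png",im[:,:,::-1]); c=viewer.get_calibration(n); print(n,c)
print(get_obs(),r.grip_depth)
E
```

```text
scene {'K': array([[498.56920807,   0.        , 318.73155069],
       [  0.        , 498.56920807, 241.23920119],
       [  0.        ,   0.        ,   1.        ]]), 'R': array([[ 0.12808678,  0.99172417, -0.00877251],
       [ 0.6294207 , -0.08812259, -0.77205181],
       [-0.76643549,  0.09336803, -0.63549906]]), 't': array([-0.08248961, -0.2551531 ,  1.414159  ])}
top {'K': array([[517.75739569,   0.        , 326.0576502 ],
       [  0.        , 517.75739569, 234.12008372],
       [  0.        ,   0.        ,   1.        ]]), 'R': array([[-0.0265259 , -0.99961483, -0.00815947],
       [-0.9880773 ,  0.0274563 , -0.15149057],
       [ 0.15165625,  0.00404377, -0.98842502]]), 't': array([0.01590057, 0.57070794, 0.88685009])}
{'clock': 0.1, 'qpos': array([ 1.03571380e+00,  1.81516827e-01,  1.60791194e+00, -8.21111485e-06,
        1.35377103e+00, -2.06292690e-01]), 'joint_vel': array([-0.00167224, -0.00197969, -0.00169758, -0.00044271,  0.00241857,
       -0.00011904]), 'joint_efforts': array([-4.41863212e-04, -4.45881236e+01, -3.52237558e+01, -2.46428854e-04,
        4.10334455e-03, -7.93781851e-05]), 'tcp_pos': array([0.185391  , 0.54377163, 0.23044417]), 'eef_rot': array([-1.57237104e+00,  3.21350749e-04, -3.28788319e-01]), 'ft_force': array([0.00201756, 0.51911235, 0.45860846]), 'moment': array([ 0.05610241, -0.02348934,  0.020618  ]), 'grip_width': 0.08560939995946601} 0.0187
```

View pics/scene0.png

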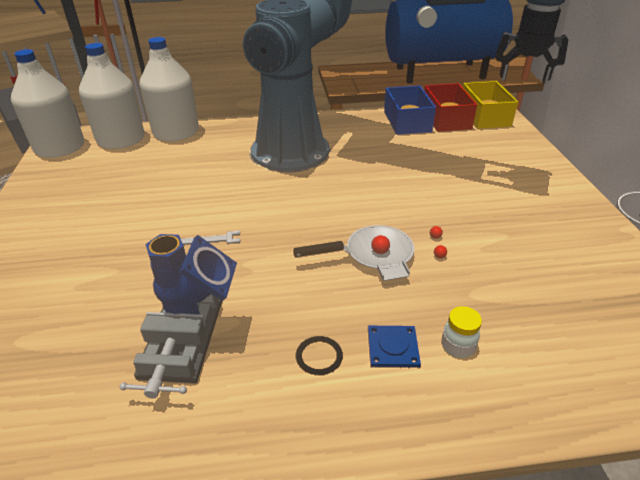

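View pics/top0.png

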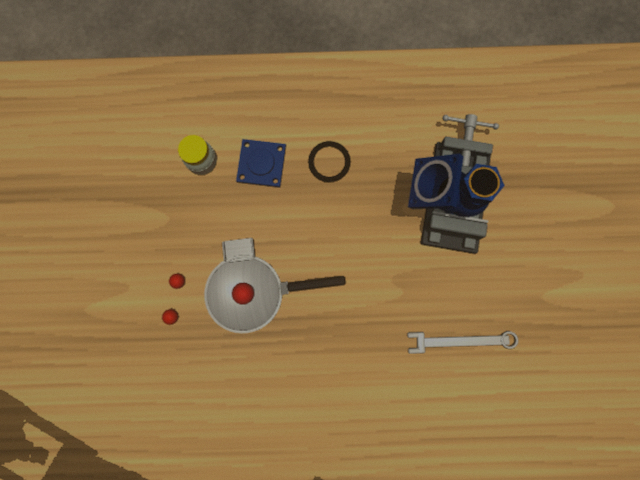

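The dish with the ball is at top-view (243,294), with the handle end at (345,281) and the lip at (239,248). The port is at (432,182) in top and (212,266) in scene. Candidates for the ball are (243,294) in the dish and the small ones at (177,281) and (170,317); I choose the one in the dish because it is the largest. Next I'll measure and check a close crop.

```bash
cat > h.py <<'E'
import numpy as np, cv2
from rig import get_obs, viewer, r
def ray(n,uv):
    c=viewer.get_calibration(n); d=c["R"].T@np.linalg.solve(c["K"],[uv[0],uv[1],1]); return -c["R"].T@c["t"],d
def onplane(n,uv,z):
    o,d=ray(n,uv); return o+d*(z-o[2])/d[2]
def tri(a,b):
    A=[];B=[]
    for n,uv in(("top",a),("scene",b)):
        o,d=ray(n,uv); d/=np.linalg.norm(d); P=np.eye(3)-np.outer(d,d); A.append(P);B.append(P@o)
    X=np.linalg.lstsq(np.vstack(A),np.hstack(B),rcond=None)[0]
    return X,[np.linalg.norm(A[i]@X-B[i]) for i in(0,1)]
def proj(n,X):
    c=viewer.get_calibration(n); p=c["K"]@(c["R"]@np.asarray(X,float)+c["t"]); return p[:2]/p[2]
def blobs(im,mask,box):
    x0,y0,x1,y1=box; m=np.zeros(mask.shape,np.uint8); m[y0:y1,x0:x1]=mask[y0:y1,x0:x1]*255
    cs=cv2.findContours(m,cv2.RETR_EXTERNAL,cv2.CHAIN_APPROX_NONE)[0]
    return m,sorted(cs,key=cv2.contourArea,reverse=True)
E
python3 - <<'E'
from h import *
t=cv2.imread("pics/top0.png"); s=cv2.imread("pics/scene0.png")
ht=cv2.cvtColor(t,cv2.COLOR_BGR2HSV).astype(int); hs=cv2.cvtColor(s,cv2.COLOR_BGR2HSV).astype(int)
red=lambda h:((h[...,0]<6)|(h[...,0]>174))&(h[...,1]>170)&(h[...,2]>90)
for n,im,h,box in(("top",t,ht,(150,260,290,340)),("scene",s,hs,(350,220,460,270))):
    m,c=blobs(im,red(h),box)
    for k in c[:3]: print(n,"red",cv2.minEnclosingCircle(k),cv2.contourArea(k),onplane(n,cv2.minEnclosingCircle(k)[0],.026).round(4))
m,c=blobs(t,ht[...,2]<60,(286,265,355,300)); mm=cv2.fitLine(c[0],cv2.DIST_L2,0,.01,.01).ravel(); b=cv2.boundingRect(c[0]); print("handle",mm,b,cv2.minAreaRect(c[0]))
p=mm[2:];e=[p+mm[:2]*25,p-mm[:2]*25]; E=[onplane("top",q,.049) for q in e]; print(E,np.degrees(np.arctan2(*(E[1]-E[0])[[1,0]])), onplane("top",p,.049))
steel=(ht[...,1]<60)&(ht[...,2]>70)
m,c=blobs(t,steel,(195,230,292,340)); print("steel",cv2.boundingRect(c[0]),cv2.contourArea(c[0]))
pts=c[0][:,0,:]; pts=pts[(pts[:,1]>275)&(pts[:,0]<275)].astype(np.float32); W=np.array([onplane("top",q,.023)[:2] for q in pts])
A=np.c_[2*W,np.ones(len(W))]; x=np.linalg.lstsq(A,(W**2).sum(1),rcond=None)[0]; print("rim",x[:2],np.sqrt(x[2]+x[0]**2+x[1]**2))
for n,h,box in(("top",ht,(405,150,458,215)),("scene",hs,(185,235,240,300))):
    im=t if n=="top" else s
    m,c=blobs(im,(h[...,1]<110)&(h[...,2]>70),box)
    for k in c[:2]: print(n,"ring",cv2.contourArea(k),cv2.fitEllipse(k) if len(k)>5 else 0)
a=cv2.resize(t[140:260,390:520],None,fx=4,fy=4,interpolation=2);b=cv2.resize(s[225:385,120:250],None,fx=3,fy=3); 
z=cv2.resize(t[230:340,150:360],None,fx=1.4,fy=1.4)
H=np.zeros((600,800,3),np.uint8);cv2.resize
a=cv2.resize(t[140:260,390:520],(400,369));H[:369,:400]=a;b=cv2.resize(s[225:385,120:250],(390,480));H[:480,405:795]=b;z=cv2.resize(t[230:340,150:360],(400,210));H[375:585,:400]=z
cv2.imwrite("pics/crop1.png",H)
E
```

```text
top red ((242.125, 293.0249938964844), 10.198929786682129) 291.5 [0.4705 0.1545 0.026 ]
top red ((169.3333282470703, 316.6666564941406), 6.871934413909912) 125.0 [0.4318 0.2852 0.026 ]
top red ((176.2653045654297, 280.6836853027344), 6.815983772277832) 121.5 [0.4959 0.2739 0.026 ]
scene red ((380.1875, 243.5), 8.202853202819824) 163.0 [0.4665 0.1542 0.026 ]
scene red ((440.31817626953125, 251.0), 5.681923866271973) 75.0 [0.5075 0.2721 0.026 ]
scene red ((435.868408203125, 231.44737243652344), 5.4490647315979) 64.5 [0.4431 0.2831 0.026 ]
handle [ 9.9272984e-01 -1.2036404e-01  3.1575610e+02  2.8320325e+02] (287, 277, 58, 14) ((315.64715576171875, 283.1477966308594), (8.392844200134277, 57.554561614990234), 82.69424438476562)
[array([ 0.4872861 , -0.02301042,  0.049     ]), array([0.4790809 , 0.06463392, 0.049     ])] 95.3483998473488 [0.4831815  0.02083314 0.049     ]
steel (205, 238, 83, 95) 5178.5
rim [0.46994384 0.15382077] 0.06894881350412814
top ring 1177.5 ((432.89019775390625, 180.68629455566406), (34.0133056640625, 44.133201599121094), 31.913837432861328)
top ring 30.0 ((446.26763916015625, 152.3257598876953), (4.615478515625, 10.695816040039062), 90.40392303466797)
scene ring 2598.5 ((208.92344665527344, 266.1077575683594), (57.224727630615234, 68.74447631835938), 15.988710403442383)
scene ring 0.5 0
```

View pics/crop1.png

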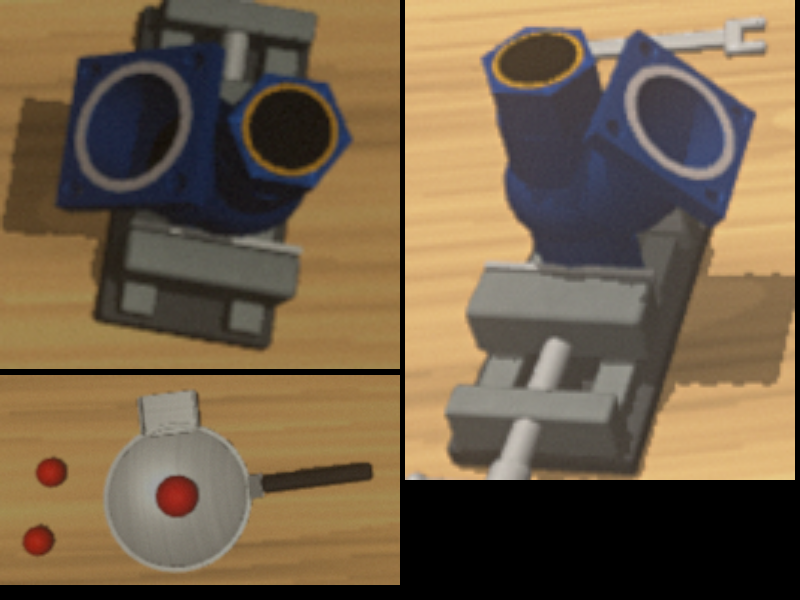

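The crop confirms the choice: the big red ball is in the dish, the handle is black, and the port ring is at about (433,181) in top and (212,265) in scene. Now the valve yaw and the targets.

```bash
python3 - <<'E'
from h import *
t=cv2.imread("pics/top0.png"); s=cv2.imread("pics/scene0.png")
ht=cv2.cvtColor(t,cv2.COLOR_BGR2HSV).astype(int); hs=cv2.cvtColor(s,cv2.COLOR_BGR2HSV).astype(int)
def big(n,mask,box):
    m,c=blobs(None,mask,box); 
    for k in c[:1]: print(n,cv2.contourArea(k),cv2.boundingRect(k)); return cv2.fitEllipse(cv2.convexHull(k))
rt=big("ringT",(ht[...,1]<90)&(ht[...,2]>85)&(ht[...,2]<220),(412,158,455,206))
rs=big("ringS",(hs[...,1]<90)&(hs[...,2]>110),(190,240,235,290))
br=lambda h:(h[...,0]>8)&(h[...,0]<35)&(h[...,1]>120)&(h[...,2]>80)
bt=big("brassT",br(ht),(466,163,503,202)); bs=big("brassS",br(hs),(150,235,181,253))
print(rt,rs,bt,bs)
X,e=tri(rt[0],rs[0]); print("port",X,e, onplane("top",rt[0],.156),onplane("scene",rs[0],.156))
a,e=tri(bt[0],bs[0]); b=onplane("top",bt[0],.196); print("axis",a,e,b,onplane("scene",bs[0],.196))
for A in(a,b):
    d=(X-A)[:2]; print(np.linalg.norm(d),np.degrees(np.arctan2(-d[0],d[1])))
f=lambda x,y:(x/400*130+390,y/369*120+140)
g=lambda x,y:(x/3.+120-135,y/3.+225)
for p,q,z in((f(97,320),f(270,349),.0),(f(128,262),f(292,300),.08),(f(97,320),f(135,30),0)):
    d=(onplane("top",q,z)-onplane("top",p,z)); print("edge",np.degrees(np.arctan2(d[1],d[0])))
d=onplane("scene",g(705,290),0)-onplane("scene",g(635,470),0);print("scene edge",np.degrees(np.arctan2(d[1],d[0])))
E
```

```text
ringT 1121.5 (415, 160, 37, 42)
ringS 1021.5 (193, 246, 38, 39)
brassT 679.0 (469, 167, 31, 30)
brassS 372.5 (150, 236, 29, 17)
((432.8457336425781, 180.60447692871094), (33.65660095214844, 43.95175552368164), 31.374643325805664) ((211.3633575439453, 264.944091796875), (30.90781021118164, 44.5634765625), 138.9519500732422) ((483.80841064453125, 181.7529296875), (29.338687896728516, 30.79555892944336), 114.13963317871094) ((163.92762756347656, 244.4366912841797), (17.376670837402344, 30.321229934692383), 76.23553466796875)
port [ 0.63522917 -0.1732639   0.15717263] [np.float64(0.00036087994324584605), np.float64(0.0003608799432459112)] [ 0.63551573 -0.17314184  0.156     ] [ 0.63380331 -0.17384843  0.156     ]
axis [ 0.6211478  -0.24217254  0.19688646] [np.float64(0.0005578963907923353), np.float64(0.0005578963907923181)] [ 0.62131787 -0.24186398  0.196     ] [ 0.61983113 -0.24306015  0.196     ]
0.07033267489957369 -11.549294673591877
0.06999639006845355 -11.46347276191676
edge -101.24280150877755
edge -104.94465320127388
edge -10.473357438056343
scene edge 164.49246664445948
```

Pan centre is (0.470, 0.154) at yaw 95.5°, so the grip point is (0.480, 0.0475, 0.040). The port is (0.635, −0.1735, 0.156) at valve yaw −11.2°. That puts the final grip at (0.549, −0.055, 0.203). First I go above the handle.

Emit:
jog_arm(
  plan=[
    {"dx": 3,"dz": -2.6,"ay": 5,"fingers": 5},
    {"dx": 7.5,"dz": -6.4,"ay": 12,"fingers": 5},
    {"dx": 12,"dz": -10.2,"ay": 19,"fingers": 5},
    {"dx": 16.5,"dz": -14,"ay": 26,"fingers": 5},
    {"dx": 21,"dz": -17.9,"ay": 33,"fingers": 5},
    {"dx": 25.5,"dz": -21.7,"ay": 40,"fingers": 5},
    {"dx": 30,"dz": -25.6,"ay": 47,"fingers": 5},
    {"dx": 34,"dz": -29,"ay": 53,"fingers": 5},
  ],
)

```text
validation failed for argument at $.pl...
```

```bash
cat >> h.py <<'E'
from scipy.spatial.transform import Rotation as Ro
def togo(xyz,yawdeg):
    "shift (cm) and turn (deg) in tool axes from the measured pose to a tool-down target"
    o=get_obs(); R=Ro.from_euler("xyz",o["eef_rot"]); T=Ro.from_euler("xyz",[-90,0,yawdeg],degrees=True)
    print("t",o["clock"],"tcp",o["tcp_pos"].round(4),"rot",np.degrees(o["eef_rot"]).round(2),"w",round(o["grip_width"],4),"F",o["ft_force"].round(2),"q",o["qpos"].round(2))
    print("shift",(R.inv().apply(np.array(xyz)-o["tcp_pos"])*100).round(2),"turn",np.degrees((R.inv()*T).as_rotvec()).round(2))
E
python3 -c "
from h import *
togo([.4803,.0475,.12],-84.5)"
```

```text
t 0.1 tcp [0.1854 0.5438 0.2304] rot [-9.009e+01  2.000e-02 -1.884e+01] w 0.0856 F [0.   0.52 0.46] q [ 1.04  0.18  1.61 -0.    1.35 -0.21]
shift [ 43.94  11.09 -37.43] turn [9.000e-02 6.566e+01 4.000e-02]
```

Emit:
jog_arm(
  plan=[
    {"dx": 3,"dy": 0,"dz": -2.6,"ax": 0,"ay": 5,"az": 0,"fingers": 5},
    {"dx": 7.5,"dy": 0,"dz": -6.4,"ax": 0,"ay": 12,"az": 0,"fingers": 5},
    {"dx": 12,"dy": 0,"dz": -10.2,"ax": 0,"ay": 19,"az": 0,"fingers": 5},
    {"dx": 16.5,"dy": 0,"dz": -14,"ax": 0,"ay": 26,"az": 0,"fingers": 5},
    {"dx": 21,"dy": 0,"dz": -17.9,"ax": 0,"ay": 33,"az": 0,"fingers": 5},
    {"dx": 25.5,"dy": 0,"dz": -21.7,"ax": 0,"ay": 40,"az": 0,"fingers": 5},
    {"dx": 30,"dy": 0,"dz": -25.6,"ax": 0,"ay": 47,"az": 0,"fingers": 5},
    {"dx": 34,"dy": 0,"dz": -29,"ax": 0,"ay": 53,"az": 0,"fingers": 5},
  ],
)

```text
clock: 1.1
tcp_pos: [0.4144, 0.158, 0.2312]
eef_rot: [-1.571, -0.0, -1.258]
ft_force: [-0.0, -0.0, 0.8]
grip_width: 0.05
```

```bash
python3 -c "
from h import *
togo([.4803,.0475,.12],-84.5)"
```

```text
t 1.1 tcp [0.4144 0.158  0.2312] rot [-89.99  -0.   -72.09] w 0.05 F [-0.   -0.01  0.84] q [ 0.1  -0.13  1.92  0.    1.35 -0.22]
shift [12.54 11.12  2.87] turn [-1.000e-02  1.241e+01  0.000e+00]
```

Emit:
jog_arm(
  plan=[
    {"dx": 4,"dy": 0,"dz": 1,"ax": 0,"ay": 5,"az": 0,"fingers": 5},
    {"dx": 9,"dy": 1,"dz": 2,"ax": 0,"ay": 10,"az": 0,"fingers": 5},
    {"dx": 12,"dy": 4,"dz": 2.8,"ax": 0,"ay": 12.4,"az": 0,"fingers": 5},
    {"dx": 12.5,"dy": 8,"dz": 2.9,"ax": 0,"ay": 12.4,"az": 0,"fingers": 5},
    {"dx": 12.5,"dy": 11,"dz": 2.9,"ax": 0,"ay": 12.4,"az": 0,"fingers": 5},
    {"dx": 12.5,"dy": 11,"dz": 2.9,"ax": 0,"ay": 12.4,"az": 0,"fingers": 5},
    {"dx": 12.5,"dy": 11,"dz": 2.9,"ax": 0,"ay": 12.4,"az": 0,"fingers": 5},
    {"dx": 12.5,"dy": 11,"dz": 2.9,"ax": 0,"ay": 12.4,"az": 0,"fingers": 5},
  ],
)

```text
clock: 2.1
tcp_pos: [0.4815, 0.0503, 0.1229]
eef_rot: [-1.568, -0.001, -1.47]
ft_force: [0.1, -0.4, 0.0]
grip_width: 0.0501
```

```bash
python3 - <<'E'
from h import *
togo([.4803,.0475,.0213],-84.5)
a=viewer.camera("top")[:,:,::-1][215:365,170:370]; b=viewer.camera("scene")[:,:,::-1][150:300,270:470]
cv2.imwrite("pics/p2.png",np.hstack([cv2.resize(a,(400,300)),cv2.resize(b,(400,300))]))
E
```

```text
t 2.1 tcp [0.4815 0.0503 0.1229] rot [-8.984e+01 -4.000e-02 -8.421e+01] w 0.0501 F [ 0.12 -0.39  0.03] q [-0.14  0.11  1.93  0.    1.1  -0.24]
shift [ 0.26 10.16 -0.17] turn [-0.16  0.29  0.04]
```

View pics/p2.png

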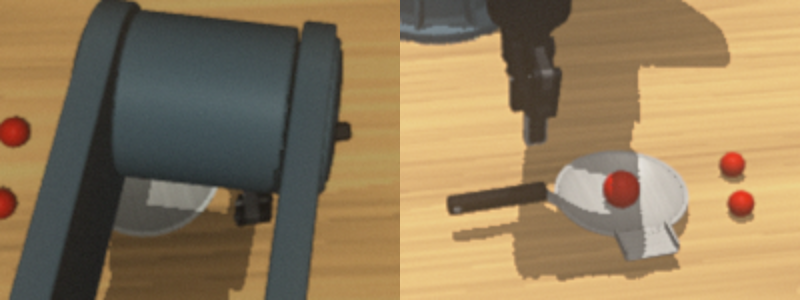

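The jaws hover over the handle (scene crop: fingers at (535,130), handle at (500,198)), and the ball is undisturbed. Descending slowly.

Emit:
jog_arm(
  plan=[
    {"dx": 0.2,"dy": 2,"dz": -0.1,"ax": 0,"ay": 0.3,"az": 0,"fingers": 5},
    {"dx": 0.2,"dy": 4,"dz": -0.1,"ax": 0,"ay": 0.3,"az": 0,"fingers": 5},
    {"dx": 0.2,"dy": 6,"dz": -0.1,"ax": 0,"ay": 0.3,"az": 0,"fingers": 5},
    {"dx": 0.2,"dy": 8,"dz": -0.1,"ax": 0,"ay": 0.3,"az": 0,"fingers": 5},
    {"dx": 0.2,"dy": 9.5,"dz": -0.1,"ax": 0,"ay": 0.3,"az": 0,"fingers": 5},
    {"dx": 0.2,"dy": 10,"dz": -0.1,"ax": 0,"ay": 0.3,"az": 0,"fingers": 5},
    {"dx": 0.2,"dy": 10,"dz": -0.1,"ax": 0,"ay": 0.3,"az": 0,"fingers": 5},
    {"dx": 0.2,"dy": 10,"dz": -0.1,"ax": 0,"ay": 0.3,"az": 0,"fingers": 5},
  ],
)

```text
clock: 3.2
tcp_pos: [0.4802, 0.0481, 0.022]
eef_rot: [-1.57, -0.0, -1.475]
ft_force: [0.7, 0.0, -0.1]
grip_width: 0.05
```

```bash
python3 - <<'E'
from h import *
togo([.4803,.0475,.0213],-84.5)
a=viewer.camera("top")[:,:,::-1][215:365,170:370]; b=viewer.camera("scene")[:,:,::-1][150:300,270:470]
cv2.imwrite("pics/p3.png",np.hstack([cv2.resize(a,(400,300)),cv2.resize(b,(400,300))]))
E
```

```text
t 3.2 tcp [0.4802 0.0481 0.022 ] rot [-8.993e+01 -2.000e-02 -8.454e+01] w 0.05 F [ 0.74  0.02 -0.05] q [-0.15  0.29  1.97 -0.    0.88 -0.24]
shift [0.06 0.07 0.01] turn [-0.07 -0.04  0.02]
```

View pics/p3.png

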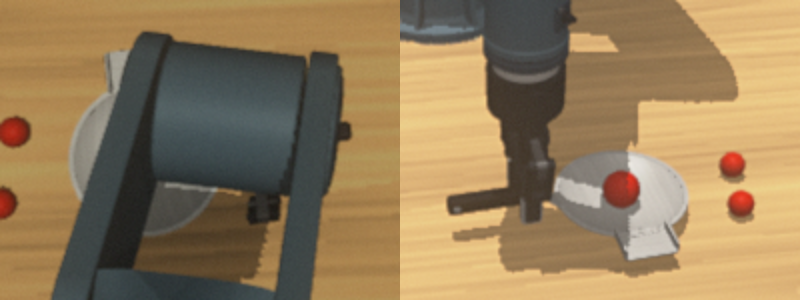

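The jaws straddle the handle just outside the rim. Closing gradually.

Emit:
jog_arm(
  plan=[
    {"dx": 0,"dy": 0,"dz": 0,"ax": 0,"ay": 0,"az": 0,"fingers": 4},
    {"dx": 0,"dy": 0,"dz": 0,"ax": 0,"ay": 0,"az": 0,"fingers": 3},
    {"dx": 0,"dy": 0,"dz": 0,"ax": 0,"ay": 0,"az": 0,"fingers": 2.4},
    {"dx": 0,"dy": 0,"dz": 0,"ax": 0,"ay": 0,"az": 0,"fingers": 2},
    {"dx": 0,"dy": 0,"dz": 0,"ax": 0,"ay": 0,"az": 0,"fingers": 1.8},
    {"dx": 0,"dy": 0,"dz": 0,"ax": 0,"ay": 0,"az": 0,"fingers": 1.6},
    {"dx": 0,"dy": 0,"dz": 0,"ax": 0,"ay": 0,"az": 0,"fingers": 1},
    {"dx": 0,"dy": 0,"dz": 0,"ax": 0,"ay": 0,"az": 0,"fingers": 0},
  ],
)

```text
clock: 4.3
tcp_pos: [0.4797, 0.0481, 0.0214]
eef_rot: [-1.57, -0.0, -1.475]
ft_force: [0.3, 0.3, 0.3]
grip_width: 0.0148
```

Emit:
jog_arm(
  plan=[
    {"dx": 0,"dy": 0,"dz": 0,"ax": 0,"ay": 0,"az": 0,"fingers": 0},
    {"dx": 0,"dy": 0,"dz": 0,"ax": 0,"ay": 0,"az": 0,"fingers": 0},
    {"dx": 0,"dy": -0.1,"dz": 0,"ax": 0,"ay": 0,"az": 0,"fingers": 0},
    {"dx": 0,"dy": -0.3,"dz": 0,"ax": 0,"ay": 0,"az": 0,"fingers": 0},
    {"dx": 0,"dy": -0.6,"dz": 0,"ax": 0,"ay": 0,"az": 0,"fingers": 0},
    {"dx": 0,"dy": -0.9,"dz": 0,"ax": 0,"ay": 0,"az": 0,"fingers": 0},
    {"dx": 0,"dy": -1.1,"dz": 0,"ax": 0,"ay": 0,"az": 0,"fingers": 0},
    {"dx": 0,"dy": -1.2,"dz": 0,"ax": 0,"ay": 0,"az": 0,"fingers": 0},
  ],
)

```text
clock: 5.3
tcp_pos: [0.4796, 0.0481, 0.0335]
eef_rot: [-1.571, -0.0, -1.475]
ft_force: [0.3, -0.0, -2.8]
grip_width: 0.0151
```

```bash
python3 - <<'E'
from h import *
togo([.4803,.0475,.0333],-84.5); print(get_obs()["moment"])
b=viewer.camera("scene")[:,:,::-1][170:290,300:460]
cv2.imwrite("pics/p4.png",cv2.resize(b,(800,600)))
E
```

```text
t 5.3 tcp [0.4796 0.0481 0.0335] rot [-8.999e+01 -1.000e-02 -8.454e+01] w 0.0151 F [ 0.33 -0.05 -2.82] q [-0.15  0.26  1.97 -0.    0.91 -0.24]
shift [0.07 0.02 0.06] turn [-0.01 -0.04  0.01]
[-0.23458283  0.01724799  0.00828449]
```

View pics/p4.png

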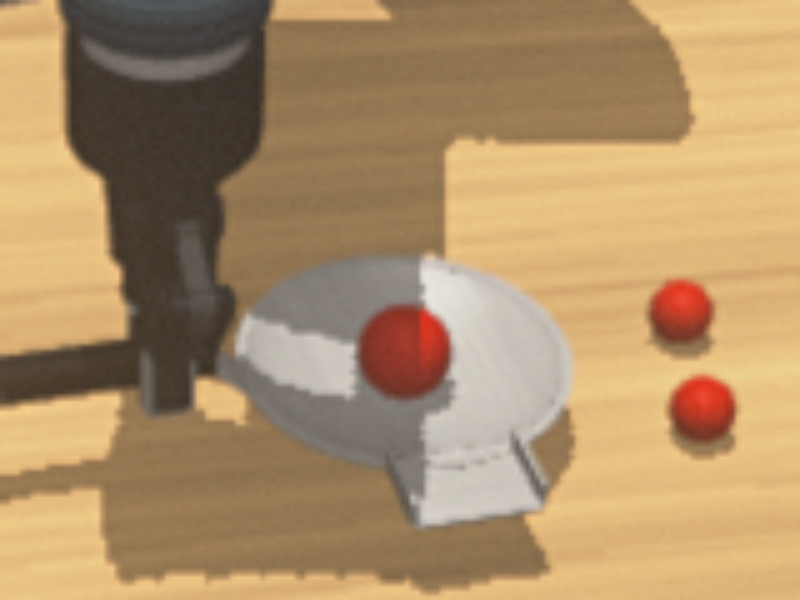

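The pan hangs level, with the ball centred and a load of about 2.8 N. Lifting straight up gently.

Emit:
jog_arm(
  plan=[
    {"dx": 0,"dy": -0.2,"dz": 0,"ax": 0,"ay": 0,"az": 0,"fingers": 0},
    {"dx": 0,"dy": -0.5,"dz": 0,"ax": 0,"ay": 0,"az": 0,"fingers": 0},
    {"dx": 0,"dy": -1,"dz": 0,"ax": 0,"ay": 0,"az": 0,"fingers": 0},
    {"dx": 0,"dy": -1.6,"dz": 0,"ax": 0,"ay": 0,"az": 0,"fingers": 0},
    {"dx": 0,"dy": -2.3,"dz": 0,"ax": 0,"ay": 0,"az": 0,"fingers": 0},
    {"dx": 0,"dy": -3.1,"dz": 0,"ax": 0,"ay": 0,"az": 0,"fingers": 0},
    {"dx": 0,"dy": -4,"dz": 0,"ax": 0,"ay": 0,"az": 0,"fingers": 0},
    {"dx": 0,"dy": -5,"dz": 0,"ax": 0,"ay": 0,"az": 0,"fingers": 0},
  ],
)

```text
clock: 6.35
tcp_pos: [0.4795, 0.0482, 0.084]
eef_rot: [-1.571, -0.0, -1.475]
ft_force: [0.3, 0.4, -3.1]
grip_width: 0.0151
```

Emit:
jog_arm(
  plan=[
    {"dx": 0,"dy": -1,"dz": 0,"ax": 0,"ay": 0,"az": 0,"fingers": 0},
    {"dx": 0,"dy": -2,"dz": 0,"ax": 0,"ay": 0,"az": 0,"fingers": 0},
    {"dx": 0,"dy": -3,"dz": 0,"ax": 0,"ay": 0,"az": 0,"fingers": 0},
    {"dx": 0,"dy": -4,"dz": 0,"ax": 0,"ay": 0,"az": 0,"fingers": 0},
    {"dx": 0,"dy": -5,"dz": 0,"ax": 0,"ay": 0,"az": 0,"fingers": 0},
    {"dx": 0,"dy": -6,"dz": 0,"ax": 0,"ay": 0,"az": 0,"fingers": 0},
    {"dx": 0,"dy": -7,"dz": 0,"ax": 0,"ay": 0,"az": 0,"fingers": 0},
    {"dx": 0,"dy": -8,"dz": 0,"ax": 0,"ay": 0,"az": 0,"fingers": 0},
  ],
)

```text
clock: 7.35
tcp_pos: [0.4795, 0.0481, 0.1639]
eef_rot: [-1.571, -0.0, -1.475]
ft_force: [-0.2, -0.7, -2.1]
grip_width: 0.0151
```

Emit:
jog_arm(
  plan=[
    {"dx": 0,"dy": -1,"dz": 0,"ax": 0,"ay": 0,"az": 0,"fingers": 0},
    {"dx": 0,"dy": -1.9,"dz": 0,"ax": 0,"ay": 0,"az": 0,"fingers": 0},
    {"dx": 0,"dy": -2.7,"dz": 0,"ax": 0,"ay": 0,"az": 0,"fingers": 0},
    {"dx": 0,"dy": -3.4,"dz": 0,"ax": 0,"ay": 0,"az": 0,"fingers": 0},
    {"dx": 0,"dy": -4,"dz": 0,"ax": 0,"ay": 0,"az": 0,"fingers": 0},
    {"dx": 0,"dy": -4.5,"dz": 0,"ax": 0,"ay": 0,"az": 0,"fingers": 0},
    {"dx": 0,"dy": -4.8,"dz": 0,"ax": 0,"ay": 0,"az": 0,"fingers": 0},
    {"dx": 0,"dy": -5,"dz": 0,"ax": 0,"ay": 0,"az": 0,"fingers": 0},
  ],
)

```text
clock: 8.35
tcp_pos: [0.4795, 0.0481, 0.2133]
eef_rot: [-1.571, 0.0, -1.475]
ft_force: [0.3, 0.6, -2.7]
grip_width: 0.0149
```

```bash
python3 - <<'E'
from h import *
N=8; T=8*N
o=get_obs(); print(o["clock"],o["tcp_pos"],np.degrees(o["eef_rot"]),o["grip_width"],o["qpos"].round(2))
cv2.imwrite("pics/s5.png",viewer.camera("scene")[:,:,::-1])
th=np.radians(-11.2); yv=np.array([-np.sin(th),np.cos(th)]); xv=np.array([np.cos(th),np.sin(th)])
g0=o["tcp_pos"][:2]; y0=np.degrees(o["eef_rot"][2]); u=lambda pan:np.array([np.cos(np.radians(pan)),np.sin(np.radians(pan))])
c0=g0+.107*u(y0+180); c1=np.array([.635,-.1735])+.14*yv
y1=-191.2
s=np.arange(T+1)/T; s=10*s**3-15*s**4+6*s**5
G=[];Y=[]
for k in s:
    y=y0+(y1-y0)*k; c=c0+(c1-c0)*k; G.append(c-.107*u(y+180)); Y.append(y)
G=np.array(G);Y=np.array(Y)
for c in range(N):
    b=8*c; a=np.radians(Y[b]); X=np.array([np.cos(a),np.sin(a)]); Z=np.array([-np.sin(a),np.cos(a)])
    D=G[b+1:b+9]-G[b]; print("call",c,[(float(round(d@X*100,2)),float(round(d@Z*100,2)),float(round(Y[b]-yy,2))) for d,yy in zip(D,Y[b+1:b+9])], "end",G[b+8].round(3))
E
```

```text
8.35 [0.4794865  0.04814488 0.21334164] [-9.00079810e+01  1.30061332e-03 -8.45390154e+01] 0.014939958010567179 [-0.15 -0.01  1.85 -0.    1.3  -0.24]
call 0 [(0.0, -0.0, 0.0), (0.01, -0.0, 0.03), (0.02, -0.0, 0.1), (0.05, -0.01, 0.24), (0.09, -0.01, 0.45), (0.15, -0.02, 0.76), (0.23, -0.03, 1.18), (0.33, -0.04, 1.71)] end [0.479 0.045]
call 1 [(0.13, -0.01, 0.66), (0.27, -0.03, 1.46), (0.45, -0.04, 2.4), (0.64, -0.06, 3.49), (0.86, -0.08, 4.72), (1.1, -0.11, 6.11), (1.36, -0.13, 7.64), (1.63, -0.16, 9.33)] end [0.479 0.028]
call 2 [(0.29, 0.02, 1.83), (0.59, 0.04, 3.8), (0.89, 0.06, 5.91), (1.2, 0.09, 8.16), (1.51, 0.12, 10.53), (1.81, 0.16, 13.02), (2.11, 0.2, 15.61), (2.4, 0.25, 18.31)] end [0.479 0.004]
call 3 [(0.24, 0.14, 2.79), (0.46, 0.29, 5.66), (0.66, 0.45, 8.6), (0.83, 0.61, 11.61), (0.98, 0.78, 14.66), (1.09, 0.96, 17.74), (1.18, 1.15, 20.85), (1.24, 1.35, 23.98)] end [ 0.486 -0.013]
call 4 [(-0.06, 0.21, 3.12), (-0.15, 0.42, 6.23), (-0.27, 0.63, 9.32), (-0.42, 0.85, 12.37), (-0.6, 1.07, 15.37), (-0.8, 1.29, 18.31), (-1.02, 1.51, 21.19), (-1.26, 1.74, 23.98)] end [ 0.507 -0.017]
call 5 [(-0.33, 0.11, 2.7), (-0.66, 0.21, 5.3), (-1.0, 0.31, 7.78), (-1.35, 0.41, 10.15), (-1.69, 0.51, 12.4), (-2.03, 0.6, 14.51), (-2.35, 0.69, 16.48), (-2.67, 0.78, 18.31)] end [ 0.535 -0.016]
call 6 [(-0.31, -0.01, 1.68), (-0.6, -0.03, 3.22), (-0.87, -0.04, 4.6), (-1.11, -0.05, 5.84), (-1.33, -0.05, 6.93), (-1.53, -0.06, 7.87), (-1.69, -0.07, 8.67), (-1.83, -0.07, 9.33)] end [ 0.554 -0.015]
call 7 [(-0.11, -0.02, 0.54), (-0.2, -0.04, 0.95), (-0.26, -0.05, 1.26), (-0.31, -0.06, 1.48), (-0.34, -0.06, 1.61), (-0.35, -0.07, 1.68), (-0.36, -0.07, 1.71), (-0.36, -0.07, 1.71)] end [ 0.557 -0.015]
```

Emit:
jog_arm(
  plan=[
    {"dx": 0,"dy": 0,"dz": 0,"ax": 0,"ay": 0,"az": 0,"fingers": 0},
    {"dx": 0,"dy": 0,"dz": 0,"ax": 0,"ay": 0,"az": 0,"fingers": 0},
    {"dx": 0.02,"dy": 0,"dz": 0,"ax": 0,"ay": 0.1,"az": 0,"fingers": 0},
    {"dx": 0.05,"dy": 0,"dz": 0,"ax": 0,"ay": 0.25,"az": 0,"fingers": 0},
    {"dx": 0.1,"dy": 0,"dz": 0,"ax": 0,"ay": 0.45,"az": 0,"fingers": 0},
    {"dx": 0.15,"dy": 0,"dz": -0.02,"ax": 0,"ay": 0.75,"az": 0,"fingers": 0},
    {"dx": 0.23,"dy": 0,"dz": -0.03,"ax": 0,"ay": 1.2,"az": 0,"fingers": 0},
    {"dx": 0.33,"dy": 0,"dz": -0.04,"ax": 0,"ay": 1.7,"az": 0,"fingers": 0},
  ],
)

```text
clock: 9.4
tcp_pos: [0.4794, 0.0447, 0.2133]
eef_rot: [-1.571, -0.0, -1.506]
ft_force: [-0.8, 0.1, -2.4]
grip_width: 0.0152
```

Emit:
jog_arm(
  plan=[
    {"dx": 0.13,"dy": 0,"dz": 0,"ax": 0,"ay": 0.7,"az": 0,"fingers": 0},
    {"dx": 0.27,"dy": 0,"dz": -0.03,"ax": 0,"ay": 1.5,"az": 0,"fingers": 0},
    {"dx": 0.45,"dy": 0,"dz": -0.04,"ax": 0,"ay": 2.4,"az": 0,"fingers": 0},
    {"dx": 0.64,"dy": 0,"dz": -0.06,"ax": 0,"ay": 3.5,"az": 0,"fingers": 0},
    {"dx": 0.86,"dy": 0,"dz": -0.08,"ax": 0,"ay": 4.7,"az": 0,"fingers": 0},
    {"dx": 1.1,"dy": 0,"dz": -0.11,"ax": 0,"ay": 6.1,"az": 0,"fingers": 0},
    {"dx": 1.36,"dy": 0,"dz": -0.13,"ax": 0,"ay": 7.6,"az": 0,"fingers": 0},
    {"dx": 1.63,"dy": 0,"dz": -0.16,"ax": 0,"ay": 9.3,"az": 0,"fingers": 0},
  ],
)

```text
clock: 10.4
tcp_pos: [0.4789, 0.0283, 0.2133]
eef_rot: [-1.571, -0.0, -1.669]
ft_force: [0.3, -0.1, -2.6]
grip_width: 0.0148
```

Emit:
jog_arm(
  plan=[
    {"dx": 0.29,"dy": 0,"dz": 0.02,"ax": 0,"ay": 1.8,"az": 0,"fingers": 0},
    {"dx": 0.59,"dy": 0,"dz": 0.04,"ax": 0,"ay": 3.8,"az": 0,"fingers": 0},
    {"dx": 0.89,"dy": 0,"dz": 0.06,"ax": 0,"ay": 5.9,"az": 0,"fingers": 0},
    {"dx": 1.2,"dy": 0,"dz": 0.09,"ax": 0,"ay": 8.2,"az": 0,"fingers": 0},
    {"dx": 1.51,"dy": 0,"dz": 0.12,"ax": 0,"ay": 10.5,"az": 0,"fingers": 0},
    {"dx": 1.81,"dy": 0,"dz": 0.16,"ax": 0,"ay": 13,"az": 0,"fingers": 0},
    {"dx": 2.11,"dy": 0,"dz": 0.2,"ax": 0,"ay": 15.6,"az": 0,"fingers": 0},
    {"dx": 2.4,"dy": 0,"dz": 0.25,"ax": 0,"ay": 18.3,"az": 0,"fingers": 0},
  ],
)

```text
clock: 11.4
tcp_pos: [0.4791, 0.0041, 0.2133]
eef_rot: [-1.571, 0.0, -1.99]
ft_force: [0.2, -0.3, -2.4]
grip_width: 0.0151
```

Emit:
jog_arm(
  plan=[
    {"dx": 0.24,"dy": 0,"dz": 0.14,"ax": 0,"ay": 2.8,"az": 0,"fingers": 0},
    {"dx": 0.46,"dy": 0,"dz": 0.29,"ax": 0,"ay": 5.7,"az": 0,"fingers": 0},
    {"dx": 0.66,"dy": 0,"dz": 0.45,"ax": 0,"ay": 8.6,"az": 0,"fingers": 0},
    {"dx": 0.83,"dy": 0,"dz": 0.61,"ax": 0,"ay": 11.6,"az": 0,"fingers": 0},
    {"dx": 0.98,"dy": 0,"dz": 0.78,"ax": 0,"ay": 14.7,"az": 0,"fingers": 0},
    {"dx": 1.09,"dy": 0,"dz": 0.96,"ax": 0,"ay": 17.7,"az": 0,"fingers": 0},
    {"dx": 1.18,"dy": 0,"dz": 1.15,"ax": 0,"ay": 20.9,"az": 0,"fingers": 0},
    {"dx": 1.24,"dy": 0,"dz": 1.35,"ax": 0,"ay": 24,"az": 0,"fingers": 0},
  ],
)

```text
clock: 12.4
tcp_pos: [0.4864, -0.0126, 0.2132]
eef_rot: [-1.571, -0.0, -2.409]
ft_force: [0.6, 0.1, -3.3]
grip_width: 0.0154
```

Emit:
jog_arm(
  plan=[
    {"dx": -0.06,"dy": 0,"dz": 0.21,"ax": 0,"ay": 3.1,"az": 0,"fingers": 0},
    {"dx": -0.15,"dy": 0,"dz": 0.42,"ax": 0,"ay": 6.2,"az": 0,"fingers": 0},
    {"dx": -0.27,"dy": 0,"dz": 0.63,"ax": 0,"ay": 9.3,"az": 0,"fingers": 0},
    {"dx": -0.42,"dy": 0,"dz": 0.85,"ax": 0,"ay": 12.4,"az": 0,"fingers": 0},
    {"dx": -0.6,"dy": 0,"dz": 1.07,"ax": 0,"ay": 15.4,"az": 0,"fingers": 0},
    {"dx": -0.8,"dy": 0,"dz": 1.29,"ax": 0,"ay": 18.3,"az": 0,"fingers": 0},
    {"dx": -1.02,"dy": 0,"dz": 1.51,"ax": 0,"ay": 21.2,"az": 0,"fingers": 0},
    {"dx": -1.26,"dy": 0,"dz": 1.74,"ax": 0,"ay": 24,"az": 0,"fingers": 0},
  ],
)

```text
clock: 13.4
tcp_pos: [0.5074, -0.0169, 0.2132]
eef_rot: [-1.571, -0.0, -2.828]
ft_force: [-0.9, 0.5, -2.5]
grip_width: 0.0152
```

Emit:
jog_arm(
  plan=[
    {"dx": -0.33,"dy": 0,"dz": 0.11,"ax": 0,"ay": 2.7,"az": 0,"fingers": 0},
    {"dx": -0.66,"dy": 0,"dz": 0.21,"ax": 0,"ay": 5.3,"az": 0,"fingers": 0},
    {"dx": -1.0,"dy": 0,"dz": 0.31,"ax": 0,"ay": 7.8,"az": 0,"fingers": 0},
    {"dx": -1.35,"dy": 0,"dz": 0.41,"ax": 0,"ay": 10.1,"az": 0,"fingers": 0},
    {"dx": -1.69,"dy": 0,"dz": 0.51,"ax": 0,"ay": 12.4,"az": 0,"fingers": 0},
    {"dx": -2.03,"dy": 0,"dz": 0.6,"ax": 0,"ay": 14.5,"az": 0,"fingers": 0},
    {"dx": -2.35,"dy": 0,"dz": 0.69,"ax": 0,"ay": 16.5,"az": 0,"fingers": 0},
    {"dx": -2.67,"dy": 0,"dz": 0.78,"ax": 0,"ay": 18.3,"az": 0,"fingers": 0},
  ],
)

```text
clock: 14.4
tcp_pos: [0.5353, -0.016, 0.2132]
eef_rot: [-1.571, -0.0, 3.137]
ft_force: [-0.0, -0.5, -3.2]
grip_width: 0.0152
```

Emit:
jog_arm(
  plan=[
    {"dx": -0.31,"dy": 0,"dz": 0,"ax": 0,"ay": 1.7,"az": 0,"fingers": 0},
    {"dx": -0.6,"dy": 0,"dz": -0.03,"ax": 0,"ay": 3.2,"az": 0,"fingers": 0},
    {"dx": -0.87,"dy": 0,"dz": -0.04,"ax": 0,"ay": 4.6,"az": 0,"fingers": 0},
    {"dx": -1.11,"dy": 0,"dz": -0.05,"ax": 0,"ay": 5.8,"az": 0,"fingers": 0},
    {"dx": -1.33,"dy": 0,"dz": -0.05,"ax": 0,"ay": 6.9,"az": 0,"fingers": 0},
    {"dx": -1.53,"dy": 0,"dz": -0.06,"ax": 0,"ay": 7.9,"az": 0,"fingers": 0},
    {"dx": -1.69,"dy": 0,"dz": -0.07,"ax": 0,"ay": 8.7,"az": 0,"fingers": 0},
    {"dx": -1.83,"dy": 0,"dz": -0.07,"ax": 0,"ay": 9.3,"az": 0,"fingers": 0},
  ],
)

```text
clock: 15.4
tcp_pos: [0.5536, -0.0153, 0.2133]
eef_rot: [-1.571, -0.0, 2.976]
ft_force: [1.2, 0.2, -2.9]
grip_width: 0.0152
```

Emit:
jog_arm(
  plan=[
    {"dx": -0.11,"dy": 0,"dz": 0,"ax": 0,"ay": 0.5,"az": 0,"fingers": 0},
    {"dx": -0.2,"dy": 0,"dz": -0.04,"ax": 0,"ay": 0.9,"az": 0,"fingers": 0},
    {"dx": -0.26,"dy": 0,"dz": -0.05,"ax": 0,"ay": 1.3,"az": 0,"fingers": 0},
    {"dx": -0.31,"dy": 0,"dz": -0.06,"ax": 0,"ay": 1.5,"az": 0,"fingers": 0},
    {"dx": -0.35,"dy": 0,"dz": -0.07,"ax": 0,"ay": 1.7,"az": 0,"fingers": 0},
    {"dx": -0.36,"dy": 0,"dz": -0.07,"ax": 0,"ay": 1.7,"az": 0,"fingers": 0},
    {"dx": -0.36,"dy": 0,"dz": -0.07,"ax": 0,"ay": 1.7,"az": 0,"fingers": 0},
    {"dx": -0.36,"dy": 0,"dz": -0.07,"ax": 0,"ay": 1.7,"az": 0,"fingers": 0},
  ],
)

```text
clock: 16.4
tcp_pos: [0.5572, -0.0153, 0.2133]
eef_rot: [-1.571, -0.0, 2.947]
ft_force: [0.1, 0.9, -3.4]
grip_width: 0.0152
```

```bash
python3 - <<'E'
from h import *
togo([.5494,-.0546,.1843],168.8)
a=viewer.camera("top")[:,:,::-1]; b=viewer.camera("scene")[:,:,::-1]
cv2.imwrite("pics/t6.png",a);cv2.imwrite("pics/s6.png",b)
cv2.imwrite("pics/p6.png",np.hstack([cv2.resize(a[100:310,280:520],(400,350)),cv2.resize(b[160:360,130:360],(400,350))]))
E
```

```text
t 16.4 tcp [ 0.5572 -0.0153  0.2133] rot [-90.    -0.   168.86] w 0.0152 F [ 0.14  0.94 -3.42] q [-0.24  0.16  1.67 -0.    1.31  1.52]
shift [0.   2.9  4.01] turn [-0.    0.06  0.  ]
```

View pics/p6.png

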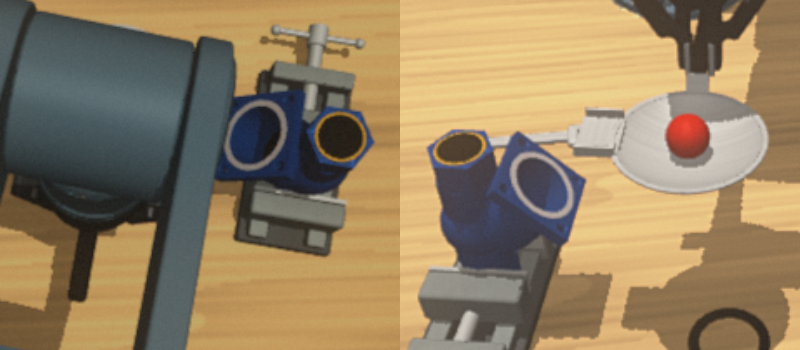

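The pan is turned and the lip faces the port, with the ball near the middle (scene crop ball (688,136), dish about (690,142)). The top view is blocked by the arm, so I compare predicted with seen points in the scene view.

```bash
cat >> h.py <<'E'
def check(im,name):
    o=get_obs(); y=np.radians(-11.2); y=o["eef_rot"][2]-np.pi
    xv=np.array([np.cos(y),np.sin(y),0]); yv=np.array([-np.sin(y),np.cos(y),0]); ez=np.array([0,0,1.])
    f=o["tcp_pos"]+ez*(r.grip_depth-.040)+.107*xv   # foot centre
    tip=f-.1*yv+.023*ez
    h=cv2.cvtColor(im,cv2.COLOR_BGR2HSV).astype(int); red=((h[...,0]<6)|(h[...,0]>174))&(h[...,1]>150)&(h[...,2]>80)
    m,c=blobs(im,red,(220,150,420,330)); e=cv2.minEnclosingCircle(c[0])
    print("tip",tip.round(4),"ball seen",np.round(e,1) if 0 else (e[0],e[1]),"pred",proj("scene",f+.026*ez).round(1),"offset xy",(onplane("scene",e[0],f[2]+.026)-f)[:2].round(4))
    S=5; x0,y0=[int(v)-60 for v in proj("scene",f-.03*yv)]; y0+=10
    v=cv2.resize(im[y0:y0+110,x0:x0+150],None,fx=S,fy=S,interpolation=cv2.INTER_CUBIC)
    for k in range(72):
        a=k*np.pi/36; p=proj("scene",f+.023*ez+.0705*(np.cos(a)*xv+np.sin(a)*yv)); cv2.circle(v,tuple(((p-[x0,y0]+.5)*S).astype(int)),1,(0,255,0),-1)
    for w in(-.028,0,.028): p=proj("scene",tip+w*xv); cv2.circle(v,tuple(((p-[x0,y0]+.5)*S).astype(int)),3,(255,0,255),-1)
    p=proj("scene",[.635,-.1735,.156]); cv2.circle(v,tuple(((p-[x0,y0]+.5)*S).astype(int)),3,(0,255,255),-1)
    cv2.imwrite(name,v[:600,:800])
E
python3 - <<'E'
from h import *
check(cv2.imread("pics/s6.png"),"pics/p7.png")
E
```

```text
tip [ 0.6429 -0.134   0.215 ] ball seen ((294.9444580078125, 237.0), 12.17487907409668) pred [295.8 239. ] offset xy [-0.0049 -0.0008]
```

View pics/p7.png

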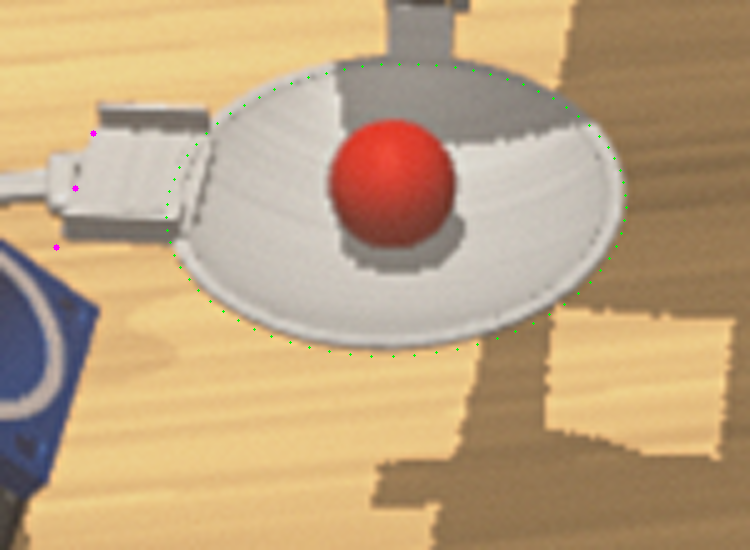

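The scene camera reads x about 4 mm low here, the same bias as on the resting ball at the start. Allowing for that, the ball is within about 1–2 mm of the middle and the pan is level and where predicted. Approaching horizontally, then descending.

Emit:
jog_arm(
  plan=[
    {"dx": 0,"dy": 0,"dz": 0,"ax": 0,"ay": 0,"az": 0,"fingers": 0},
    {"dx": 0,"dy": 0,"dz": 0.02,"ax": 0,"ay": 0,"az": 0,"fingers": 0},
    {"dx": 0,"dy": 0,"dz": 0.06,"ax": 0,"ay": 0,"az": 0,"fingers": 0},
    {"dx": 0,"dy": 0,"dz": 0.14,"ax": 0,"ay": 0,"az": 0,"fingers": 0},
    {"dx": 0,"dy": 0,"dz": 0.26,"ax": 0,"ay": 0,"az": 0,"fingers": 0},
    {"dx": 0,"dy": 0,"dz": 0.41,"ax": 0,"ay": 0,"az": 0,"fingers": 0},
    {"dx": 0,"dy": 0,"dz": 0.61,"ax": 0,"ay": 0,"az": 0,"fingers": 0},
    {"dx": 0,"dy": 0,"dz": 0.84,"ax": 0,"ay": 0,"az": 0,"fingers": 0},
  ],
)

```text
clock: 17.5
tcp_pos: [0.5556, -0.0237, 0.2133]
eef_rot: [-1.571, -0.0, 2.947]
ft_force: [-0.2, -0.6, -2.6]
grip_width: 0.0148
```

Emit:
jog_arm(
  plan=[
    {"dx": 0,"dy": 0,"dz": 0.26,"ax": 0,"ay": 0,"az": 0,"fingers": 0},
    {"dx": 0,"dy": 0,"dz": 0.54,"ax": 0,"ay": 0,"az": 0,"fingers": 0},
    {"dx": 0,"dy": 0,"dz": 0.85,"ax": 0,"ay": 0,"az": 0,"fingers": 0},
    {"dx": 0,"dy": 0,"dz": 1.16,"ax": 0,"ay": 0,"az": 0,"fingers": 0},
    {"dx": 0,"dy": 0,"dz": 1.47,"ax": 0,"ay": 0,"az": 0,"fingers": 0},
    {"dx": 0,"dy": 0,"dz": 1.78,"ax": 0,"ay": 0,"az": 0,"fingers": 0},
    {"dx": 0,"dy": 0,"dz": 2.06,"ax": 0,"ay": 0,"az": 0,"fingers": 0},
    {"dx": 0,"dy": 0,"dz": 2.32,"ax": 0,"ay": 0,"az": 0,"fingers": 0},
  ],
)

```text
clock: 18.5
tcp_pos: [0.5511, -0.0464, 0.2133]
eef_rot: [-1.571, -0.0, 2.947]
ft_force: [0.4, -0.9, -2.2]
grip_width: 0.0153
```

Emit:
jog_arm(
  plan=[
    {"dx": 0,"dy": 0,"dz": 0.23,"ax": 0,"ay": 0,"az": 0,"fingers": 0},
    {"dx": 0,"dy": 0,"dz": 0.42,"ax": 0,"ay": 0,"az": 0,"fingers": 0},
    {"dx": 0,"dy": 0,"dz": 0.58,"ax": 0,"ay": 0,"az": 0,"fingers": 0},
    {"dx": 0,"dy": 0,"dz": 0.7,"ax": 0,"ay": 0,"az": 0,"fingers": 0},
    {"dx": 0,"dy": 0,"dz": 0.78,"ax": 0,"ay": 0,"az": 0,"fingers": 0},
    {"dx": 0,"dy": 0,"dz": 0.82,"ax": 0,"ay": 0,"az": 0,"fingers": 0},
    {"dx": 0,"dy": 0,"dz": 0.84,"ax": 0,"ay": 0,"az": 0,"fingers": 0},
    {"dx": 0,"dy": 0,"dz": 0.84,"ax": 0,"ay": 0,"az": 0,"fingers": 0},
  ],
)

```text
clock: 19.5
tcp_pos: [0.5495, -0.0545, 0.2133]
eef_rot: [-1.571, 0.0, 2.947]
ft_force: [1.4, -0.4, -3.5]
grip_width: 0.0149
```

Emit:
jog_arm(
  plan=[
    {"dx": 0,"dy": 0.05,"dz": 0,"ax": 0,"ay": 0,"az": 0,"fingers": 0},
    {"dx": 0,"dy": 0.15,"dz": 0,"ax": 0,"ay": 0,"az": 0,"fingers": 0},
    {"dx": 0,"dy": 0.35,"dz": 0,"ax": 0,"ay": 0,"az": 0,"fingers": 0},
    {"dx": 0,"dy": 0.6,"dz": 0,"ax": 0,"ay": 0,"az": 0,"fingers": 0},
    {"dx": 0,"dy": 0.9,"dz": 0,"ax": 0,"ay": 0,"az": 0,"fingers": 0},
    {"dx": 0,"dy": 1.2,"dz": 0,"ax": 0,"ay": 0,"az": 0,"fingers": 0},
    {"dx": 0,"dy": 1.5,"dz": 0,"ax": 0,"ay": 0,"az": 0,"fingers": 0},
    {"dx": 0,"dy": 1.8,"dz": 0,"ax": 0,"ay": 0,"az": 0,"fingers": 0},
  ],
)

```text
clock: 20.5
tcp_pos: [0.5495, -0.0545, 0.1951]
eef_rot: [-1.571, -0.0, 2.947]
ft_force: [-0.2, -0.1, -2.4]
grip_width: 0.015
```

Emit:
jog_arm(
  plan=[
    {"dx": 0,"dy": 0.3,"dz": 0,"ax": 0,"ay": 0,"az": 0,"fingers": 0},
    {"dx": 0,"dy": 0.55,"dz": 0,"ax": 0,"ay": 0,"az": 0,"fingers": 0},
    {"dx": 0,"dy": 0.75,"dz": 0,"ax": 0,"ay": 0,"az": 0,"fingers": 0},
    {"dx": 0,"dy": 0.9,"dz": 0,"ax": 0,"ay": 0,"az": 0,"fingers": 0},
    {"dx": 0,"dy": 1.0,"dz": 0,"ax": 0,"ay": 0,"az": 0,"fingers": 0},
    {"dx": 0,"dy": 1.05,"dz": 0,"ax": 0,"ay": 0,"az": 0,"fingers": 0},
    {"dx": 0,"dy": 1.1,"dz": 0,"ax": 0,"ay": 0,"az": 0,"fingers": 0},
    {"dx": 0,"dy": 1.1,"dz": 0,"ax": 0,"ay": 0,"az": 0,"fingers": 0},
  ],
)

```text
clock: 21.5
tcp_pos: [0.5495, -0.0545, 0.1843]
eef_rot: [-1.571, 0.0, 2.947]
ft_force: [0.9, -1.1, -2.8]
grip_width: 0.0147
```

```bash
python3 - <<'E'
from h import *
togo([.5494,-.0546,.1843],168.8)
b=viewer.camera("scene")[:,:,::-1].copy(); cv2.imwrite("pics/s8.png",b); cv2.imwrite("pics/t8.png",viewer.camera("top")[:,:,::-1]); check(b,"pics/p8.png")
E
```

```text
t 21.5 tcp [ 0.5495 -0.0545  0.1843] rot [-90.     0.   168.86] w 0.0147 F [ 0.91 -1.05 -2.75] q [-0.31  0.18  1.71 -0.    1.25  1.45]
shift [ 0.01 -0.    0.01] turn [-0.    0.06 -0.  ]
tip [ 0.6352 -0.1733  0.186 ] ball seen ((270.37152099609375, 250.47206115722656), 11.769428253173828) pred [271.2 252.3] offset xy [-0.0047 -0.0011]
```

View pics/p8.png

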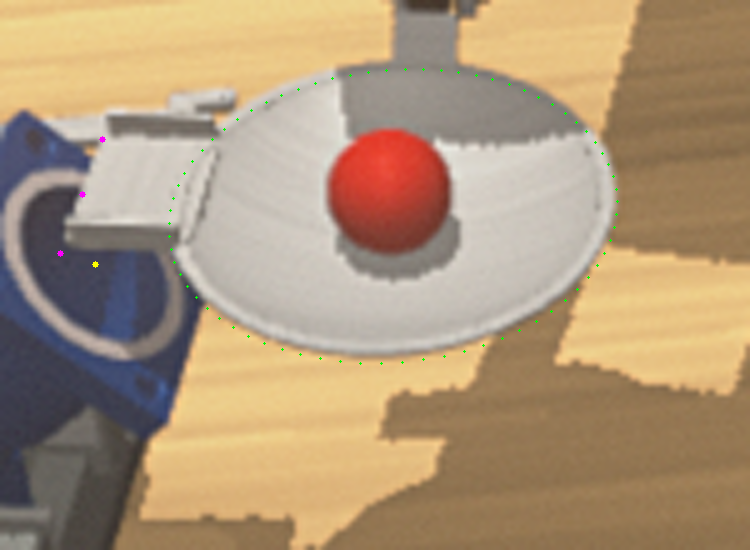

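The lip points into the port with its tip over the mouth (ring centre at crop (95,265), as predicted), and the seen lip tip at (88,190) is within about 1.5 px of the prediction. I'll hold for a second, check stillness, then hand in.

Emit:
jog_arm(
  plan=[
    {"dx": 0,"dy": 0,"dz": 0,"ax": 0,"ay": 0,"az": 0,"fingers": 0},
    {"dx": 0,"dy": 0,"dz": 0,"ax": 0,"ay": 0,"az": 0,"fingers": 0},
    {"dx": 0,"dy": 0,"dz": 0,"ax": 0,"ay": 0,"az": 0,"fingers": 0},
    {"dx": 0,"dy": 0,"dz": 0,"ax": 0,"ay": 0,"az": 0,"fingers": 0},
    {"dx": 0,"dy": 0,"dz": 0,"ax": 0,"ay": 0,"az": 0,"fingers": 0},
    {"dx": 0,"dy": 0,"dz": 0,"ax": 0,"ay": 0,"az": 0,"fingers": 0},
    {"dx": 0,"dy": 0,"dz": 0,"ax": 0,"ay": 0,"az": 0,"fingers": 0},
    {"dx": 0,"dy": 0,"dz": 0,"ax": 0,"ay": 0,"az": 0,"fingers": 0},
  ],
)

```text
clock: 22.6
tcp_pos: [0.5495, -0.0545, 0.1843]
eef_rot: [-1.571, -0.0, 2.947]
ft_force: [0.1, 0.1, -3.4]
grip_width: 0.0149
```

```bash
python3 - <<'E'
from h import *
from rig import ticket
togo([.5494,-.0546,.1843],168.8)
b=viewer.camera("scene")[:,:,::-1].copy(); check(b,"pics/p9.png")
print(abs(get_obs()["joint_vel"]).max(), (np.abs(b.astype(int)-cv2.imread("pics/s8.png")).max(2)>60).sum(), ticket.hand_in())
E
```

```text
t 22.6 tcp [ 0.5495 -0.0545  0.1843] rot [-90.    -0.   168.86] w 0.0149 F [ 0.11  0.13 -3.42] q [-0.31  0.18  1.71 -0.    1.25  1.45]
shift [ 0.   -0.    0.01] turn [-0.    0.06  0.  ]
tip [ 0.6351 -0.1733  0.186 ] ball seen ((270.37152099609375, 250.47206115722656), 11.769428253173828) pred [271.2 252.3] offset xy [-0.0047 -0.0011]
the job is handed in; nothing more can be done
0.0010773490117832838 1 None
```

The job is done and handed in at 22.6 s, with the arm still holding the pan by its handle. I gripped the handle, lifted the pan level and turned it about 107° clockwise. I then brought the lip in from the side and lowered it over the port.

**Position:** from the arm's pose, the lip tip is at (0.635, −0.173, 0.186). That puts it over the measured mouth centre (0.635, −0.1735, 0.156) and 3 cm above it. The tool is vertical to within 0.01°, and the pan is turned within about 0.1° of the measured valve direction.

**Stillness:** the scene pictures before and after a one-second hold match, with the ball at the same pixel. The largest joint speed was 0.001 rad/s, and the wrist force readings were small (about 3 N, the pan's weight).

**Disagreements:**
- The scene camera puts the ball about 5 mm off the dish centre in x, but it already read about 4 mm low on the resting ball at the start. I take the true offset to be about 1 mm.
- It also puts the lip tip about 1.5 px (2–3 mm) from the prediction, which I left as it is.
- The arm blocked the top camera at the end, so the final position was not cross-checked from above.
- I did not measure the valve and the bystanders again at the end. The arm's force readings showed no contact with them.

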